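Close the ripening-room climate logger and hold its probe out at the index

TASK

Take the air reading with the climate logger on the table: first press both of its open flip covers down until their catches hold them shut by themselves, then take the knob of the sprung telescopic probe and draw it straight out until the disc on its end stands right above the index bar on the scale. Finish while still gripping the knob and holding the disc there, because the spring pulls the probe back in. Do not shift the index bar, and leave everything else on the table where it is.

Things in the scene. Friction and masses are not known exactly. Their poses are not given: they have to be found in the camera images.
- logger: climate logger fixed to the table: white box 130 (x) x 200 (y) x 84 high, origin at the centre of its underside. Its -x side faces roughly to the robot; lugs and ball catches stick out 22 in front of it. Covers have free edges at x = -70. The probe leaves its -y end, axis along -y at x = 0, 50 above the table (collar 24 dia, 12 out). Under it lies a scale strip 46 wide, 8 thick, to y = -315
- long_cover (a joint): angle of the long cover (grey plate 110 from hinge to free edge, 90 wide, 8 thick, centre y = +50, hinge x = +40 on the logger): 0 = shut (hard stop), grows as the edge rises; starts at 0.45 to 0.75, friction keeps it there. A spring lifts it unless the ball catch at the edge has snapped (last 12 mm of travel). Press down 60 from the hinge: 4 to 10 N snaps the catch
- short_cover (a joint): the same for the short cover: 65 from hinge to free edge, 90 wide, 8 thick, centre y = -50, hinge x = -5 on the logger; press down about 35 from its hinge, with the same forces
- long_cover_hinge (a point): middle of the long cover's hinge line, at the level of its top face when shut (84 above the table); x, y, z as the cover's plate, equal to the logger's when shut, -x towards the free edge
- short_cover_hinge (a point): the same point of the short cover
- long_cover_edge (a point): middle of the long cover's free edge, on its top face
- short_cover_edge (a point): middle of the short cover's free edge, on its top face
- probe: the sliding probe with its knob and disc; origin at the disc's centre, axes as the logger. It starts fully in, slides along logger -y and stops 150 out. Its spring pulls it back with about 2.7 N when in, plus 45 N per m of draw (about 8 N at 115 mm), and it runs back in when let go
- probe_disc (a point): centre of the steel disc on the probe's outer end (34 dia, 6 thick, axis along logger y), 50 above the table, 68 clear of the logger's end when in; axes as the logger
- probe_grip (a point): centre of the black knob (24 dia, 32 long along logger y, on the inner side of the disc), 19 inward of the disc centre; the place to grip from above, fingers closing along logger x
- index_top (a point): middle of the top of the index bar: dark bar 70 long across the scale (logger x), 6 wide along y, top 22 above the table, on a saddle on the scale strip. It is set 60 to 115 mm beyond the disc's starting place; axes as the logger. It is stiff (6 N moves it) and must not be moved
- cheese_near: loose cheese round, 100 dia x 42 high, near the side of the logger away from the probe; a bystander, origin at the centre of its underside
- cheese_behind: loose cheese round, 80 dia x 36 high, standing beyond the probe as seen from the robot; a bystander, origin at the centre of its underside
- cheese_iron: loose T-shaped cheese iron lying flat between probe and robot: wooden grip 110 long, 18 dia, steel shank 110 long; a bystander, origin at the centre of its underside
- brine_bottle: loose white bottle, 64 dia x 170 high; a bystander, origin at the centre of its underside
- tag_tray: loose open grey tray 110 x 80 x 40 high; a bystander, origin at the centre of its underside
- steel_cup: loose steel cup, 72 dia x 80 high; a bystander, origin at the centre of its underside
- rind_brush: loose brush lying on the table, about 200 long; a bystander, origin at the centre of its underside

How it is judged (in metres and radians):
On the way, in this order (a step that is already met when the one before it is completed fails the run):
1. both covers are shut and held by their catches, with the fingers off the logger (value of joint each of long_cover, short_cover below 0.05 rad and contact force between the fingers and logger below 0.3 N), for 0.3 s.
2. the gripped probe is drawn out to the index, covers still shut (value of joint each of long_cover, short_cover below 0.05 rad and y of probe_disc in the frame of index_top between -0.006 and 0.006 m and contact force between the fingers and probe above 2 N and linear speed of probe below 0.02 m/s), for 0.3 s.
At the end, for the whole second after the job is handed in: Both covers shut (within 0.05 rad), the disc's centre within 6 mm of the index bar along the probe, the probe at rest (under 20 mm/s) and held by the fingers on its knob (over 2 N) (all of step 2); the arm keeps its last pose, push and grip.
It fails at once if the index bar is shifted by more than 5 mm (distance of index_top from where it was at the start of the episode above 0.005 m).
It fails at once if a bystander is moved by more than 30 mm (distance of any of cheese_near, cheese_behind, cheese_iron, brine_bottle, tag_tray, steel_cup, rind_brush from where it was at the start of the episode above 0.03 m).
It also fails if it takes over 58 s, if anything falls off the work surface, if the arm or the gripper's body presses on something with over 40 N, if the wrist force passes 120 N, or if a joint passes its speed limit or range.

ROBOT

A 7-joint arm with a two-finger parallel gripper is mounted at the origin on the work surface. World frame = base frame: x ahead of the robot, y to its left, z up, the work surface at z = 0. Lengths are in mm, angles in rad, forces in N, time in s.
With the tool pointing down it reaches from about 350 to 775 mm from the base axis. Payload 3.1 kg.
Tool frame: the origin (TCP) lies at the very end of the fingers, on their centre line; the grasp point (between the pads) lies 19 mm behind it (r.pinch_z is the z of the grasp point in the tool frame, in mm); z points along the fingers, y is the direction in which the jaws open and shut (so a half turn about z gives the same grasp; the last joint's range is limited). The gripper opens to 85 mm and grips with 20 to 120 N. Pads are 22 mm wide; open, the fingers measure 114 mm over their backs; the gripper's body (76 mm by 85 mm) begins 54 mm behind the grasp point. The pads swing forward as they close: fully open they stand 13 mm farther back than shut.
Start: joints at [-1.152, 0.311, 0.014, 1.512, -0.004, 1.319, -0.027], TCP at [244.543, 492.662, 231.304] pointing down, gripper open.
Joint ranges: [-2.7, 2.7], [-0.3, 1.91], [-1.27, 1.3], [0.12, 2.57], [-1.44, 4.58], [0.2, 2.03], [-3.05, 3.05]. Speed limits (rad/s): [2.79, 2.79, 3.14, 3.14, 3.14, 3.14, 3.14].

INTERFACE

Orientations are given as a 3x3 rotation matrix whose columns are the frame's x, y, z axes.
In Python, from plant import r gives the robot as it stands.
- The arm moves only by the tool apply_moves, never from a script. Its argument "plan" is a list of rows, each an object of numbers: "dx", "dy", "dz": the shift along the tool's x, y, z as a fraction of full scale; "wx", "wy", "wz": the turn, a rotation vector about the tool's x, y, z as a fraction of full scale; "claw": the closure, from 0 (fully open) to 1 (shut). In form: [{"dx": .., "dy": .., "dz": .., "wx": .., "wy": .., "wz": .., "claw": ..}, ...]. A call has 1 to 5 rows; each row is the pose to reach, as a shift and turn from the pose measured when the call began, along the tool's axes at that moment; what a row does not reach only later rows make up. Full scale, the value 1, is 20 cm for a shift and 60 degrees for a turn. A row lasts 1/12 s, in which the tool goes at most 41.7 mm and 7.16 degrees, less where a joint would pass 70% of its speed; a pose out of reach is approached as far as the arm can. A call with a number of a shift or a turn outside -1 to 1 is refused whole. A call with a gripper value outside its range is refused whole. The fingers move at their own pace and stop on an object; the grip force is fixed at half the most. Time passes only in rows, so rows that repeat a pose let the fingers close. It gives the time, the measured TCP pose, the force and the opening at its end, in the units of the state.
- r.state(): the state, without advancing time (a new reading comes with each control period).
- r.get_image(name): name is "scene" or "side" or "wrist"; returns the picture (420x560x3 uint8, red, green, blue); there is no depth.
- r.calibration(name): a dict with "fov_y" (degrees; the focal length in pixels is half the picture's height over the tangent of half this angle, whatever the lens; pixels are square), "cx", "cy" (the principal point, pixels), "R" (3x3) and "t" (3): a world point X has camera coordinates R X + t; the wrist camera has in their place "tool_from_camera" (4x4, takes a point from camera to tool coordinates, whose origin is the TCP and whose axes are the flange's). Camera axes: x right, y down, z forward; pixel columns grow to the right and rows downward; lengths in mm; the calibration is good to about 2 mm. A picture is of the moment at which its call begins: read the wrist's pose just before it. calibration takes no time and is no camera call.
- r.sign_off(): hands the job in, once; it reports no verdict.
Trained networks look in the newest picture that a camera, given by its name, has taken for a name from the list of things; names that differ only in an ending like _2 or _b are one class to them, and where a whole thing is asked for, a point or a joint stands for the part that bears it (a point fixed in the world has none). Each returns a list of dicts, best first, with "conf" (0 to 1); they miss things now and then, are a little off and sometimes report something else, mostly with a low value. They report only what shows in the picture. A call takes as long as a camera call.
- r.recognise(camera, query): "position" ([column, row] in pixels, amid what is visible of it).
- r.spot_point(camera, query): "position" ([column, row] in pixels: a listed point, or the origin of a listed thing).
The state is a dict: "time_s": time; "joint_pos": joint angles; "qd": joint speeds; "joint_torque": joint torques, N m; "ee_pos": TCP position; "ee_rot": TCP orientation; "ft_force": force on the tool from outside, world axes, zero at the start; "moment": the same for the moment, N m; "gripper_width": finger opening in mm.
Only numpy, scipy, OpenCV 4.12 (cv2) and the standard library are available. Lean on these libraries where they do the work, as an engineer would, in place of code of your own. Each camera call takes 0.05 s, during which the arm holds its last target.

## Working session

There is one attempt and no reset: what is moved stays moved. The work goes in short steps, Python scripts to look and compute and a tool call to move; the robot and the scene stay as the last step left them, time stands still between calls to the robot, and variables do not carry over. Pictures are saved under pics/ and viewed, and the job is handed in when it is done.

Besides the shell and the picture viewer there is one more tool, called after "Call:" as name(argument=value, ...), one argument or row to a line, values as JSON. apply_moves: Moves the arm, as the interface text tells. Its arguments: {"type":"object","properties":{"plan":{"type":"array"}},"required":["plan"]}

```bash
ls; mkdir -p pics
cat > h.py <<'E'
import numpy as np,cv2
from plant import r
def snap(cam,fn):
    im=np.asarray(r.get_image(cam)); cv2.imwrite('pics/'+fn,im[:,:,::-1]); return im
E
python3 - <<'E'
from h import *
s=r.state(); print(s)
for c in ['scene','side','wrist']:
    snap(c,c+'0.png'); print(c,r.calibration(c))
print(r.pinch_z)
for c in ['scene','side']:
  for q in ['logger','long_cover_hinge','short_cover_hinge','long_cover_edge','short_cover_edge','probe_disc','probe_grip','index_top','cheese_near','cheese_behind','cheese_iron']:
    print(c,q,[(np.round(d['position'],1).tolist(),round(d['conf'],2)) for d in r.spot_point(c,q)[:2]])
print(r.state()['time_s'])
E
```

```text
pics
{'time_s': 0.0, 'joint_pos': array([-1.15171832,  0.31169779,  0.01397515,  1.5130984 , -0.00439153,
        1.31918764, -0.02719874]), 'qd': array([-0.0007303 ,  0.00098682,  0.00031986, -0.00022515,  0.0009633 ,
        0.00016973,  0.00106215]), 'joint_torque': array([-4.48670398e-04, -3.79911089e+01,  1.45851974e-01, -2.30600309e+01,
        1.21374498e-02,  1.34395680e-02,  2.80766062e-05]), 'ee_pos': array([244.20831323, 491.97940092, 230.21964022]), 'ee_rot': array([[-8.95749572e-01,  4.44557963e-01, -9.59600279e-04],
       [ 4.44558988e-01,  8.95746982e-01, -2.15670638e-03],
       [-9.92219426e-05, -2.35846775e-03, -9.99997214e-01]]), 'ft_force': array([ 0.06607923,  0.31005917, -0.11384409]), 'moment': array([ 0.0028249 , -0.05384274,  0.0423761 ]), 'gripper_width': 85.1386014314224}
scene {'fov_y': 54.970566947433845, 'cx': 283.67942087876315, 'cy': 208.2502425318315, 'R': array([[ 0.03956041,  0.99919553,  0.00657819],
       [ 0.84148605, -0.02976482, -0.53945833],
       [-0.53882855,  0.02687665, -0.8419866 ]]), 't': array([ -49.04014563, -421.75436323, 1394.1175
[... 1275 characters left out ...]
0.0], 0.97), ([305.6, 211.9], 0.35)]
scene cheese_behind [([236.1, 243.4], 0.55)]
scene cheese_iron [([250.7, 163.5], 0.53), ([252.4, 197.7], 0.28)]
side logger [([251.3, 207.5], 0.97), ([234.3, 162.2], 0.62)]
side long_cover_hinge [([258.1, 169.5], 0.69), ([394.8, 357.2], 0.53)]
side short_cover_hinge [([256.7, 198.3], 0.94)]
side long_cover_edge []
side short_cover_edge [([239.3, 195.5], 0.67)]
side probe_disc [([276.0, 238.7], 0.5)]
side probe_grip [([271.7, 232.8], 0.69)]
side index_top [([286.9, 269.6], 0.75), ([276.6, 238.0], 0.44)]
side cheese_near [([231.3, 163.4], 0.75)]
side cheese_behind [([321.2, 235.1], 0.63)]
side cheese_iron [([223.9, 275.1], 0.7), ([258.2, 197.0], 0.16)]
1.25
```

View pics/scene0.png

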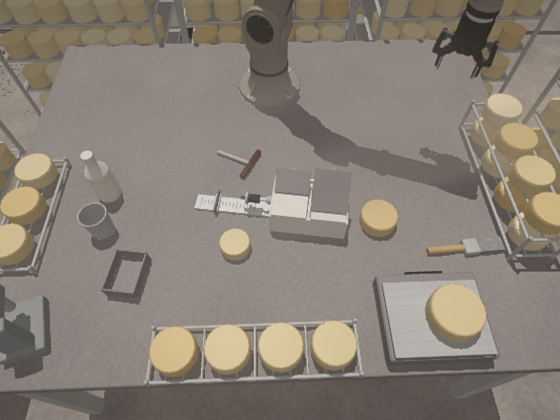

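View pics/side0.png

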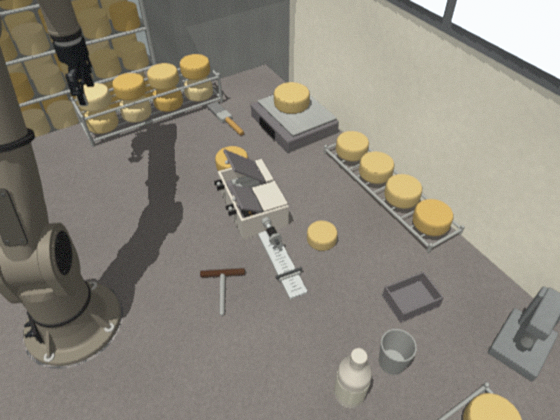

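View pics/wrist0.png

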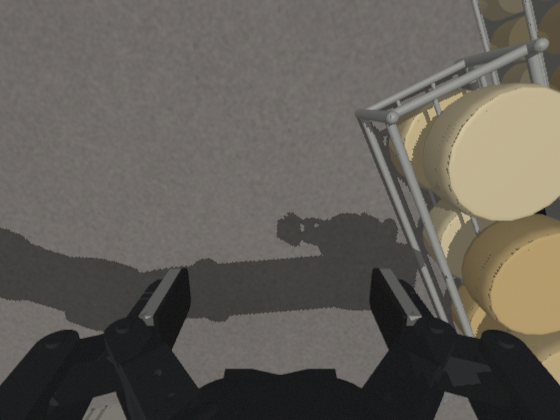

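```bash
cat >> h.py <<'E'
def cam(c):
    k=r.calibration(c); f=210/np.tan(np.radians(k['fov_y']/2))
    if 'R' in k: R=np.array(k['R']);t=np.array(k['t'])
    else:
        s=r.state(); T=np.array(k['tool_from_camera']); Rw=s['ee_rot']@T[:3,:3]; tw=s['ee_rot']@T[:3,3]+s['ee_pos']
        R=Rw.T; t=-Rw.T@tw
    return f,k['cx'],k['cy'],R,t
def proj(c,X):
    f,cx,cy,R,t=cam(c) if isinstance(c,str) else c
    p=np.atleast_2d(X)@R.T+t; return np.c_[f*p[:,0]/p[:,2]+cx,f*p[:,1]/p[:,2]+cy]
def onz(c,uv,z):
    f,cx,cy,R,t=cam(c) if isinstance(c,str) else c
    d=R.T@np.array([(uv[0]-cx)/f,(uv[1]-cy)/f,1]); o=-R.T@t
    return o+d*(z-o[2])/d[2]
def lw(pose,P):
    x,y,a=pose; c,s=np.cos(a),np.sin(a); P=np.atleast_2d(P)
    return np.c_[x+c*P[:,0]-s*P[:,1],y+s*P[:,0]+c*P[:,1],P[:,2]]
def crop(cam,fn,box,k):
    im=np.asarray(r.get_image(cam)); a,b,c,d=box
    cv2.imwrite('pics/'+fn,cv2.resize(im[b:d,a:c,::-1],None,fx=k,fy=k,interpolation=cv2.INTER_CUBIC)); return im
E
python3 - <<'E'
from h import *
for n,uv,z in [('short_hinge',(290.8,192.2),84),('disc',(246.9,197.1),50),('grip',(254,197.1),50),('index',(218,203),22),('logger',(308.2,212.1),0)]:
    print(n,onz('scene',uv,z).round(1))
for n,uv,z in [('short_hinge',(256.7,198.3),84),('disc',(276,238.7),50),('grip',(271.7,232.8),50),('index',(286.9,269.6),22),('logger',(251.3,207.5),0)]:
    print('side',n,onz('side',uv,z).round(1))
crop('scene','sc1.png',(180,150,360,250),4.4)
crop('side','si1.png',(200,140,340,300),3.6)
E
```

```text
short_hinge [507.  47.  84.]
disc [495.2 -69.6  50. ]
grip [495.9 -50.6  50. ]
index [ 492.9 -150.7   22. ]
logger [517.3  96.6   0. ]
side short_hinge [514.7  50.4  84. ]
side disc [501.  -68.9  50. ]
side grip [501.8 -46.6  50. ]
side index [ 484.7 -146.5   22. ]
side logger [521.5  99.4   0. ]
```

View pics/sc1.png

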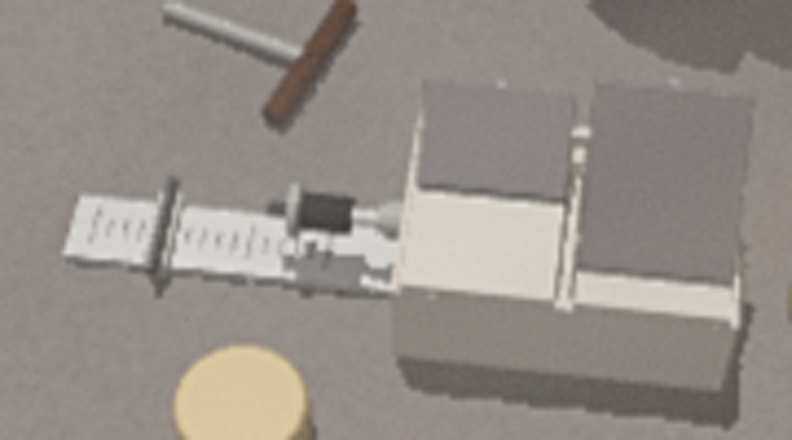

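View pics/si1.png

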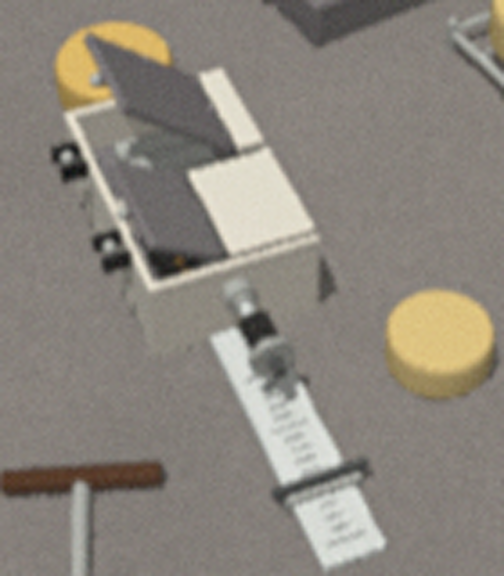

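```bash
cat > fit.py <<'E'
from h import *
from scipy.optimize import least_squares
S=lambda u,v:((u+.5)/4.4+180-.5,(v+.5)/4.4+150-.5)
D=lambda u,v:((u+.5)/3.6+200-.5,(v+.5)/3.6+140-.5)
obs=[('scene',S(395,292),(65,-100,84)),('scene',S(740,326),(65,100,84)),('scene',S(65,254),(23,-315,8)),('scene',S(82,197),(-23,-315,8)),
('scene',S(293,208),(0,-168,50)),('side',D(68,115),(-65,100,84)),('side',D(318,238),(65,-100,84)),('side',D(155,288),(-65,-100,84)),('side',D(222,70),(65,100,84)),
('side',D(330,568),(-23,-315,8)),('side',D(384,543),(23,-315,8)),('side',D(272,355),(0,-168,50))]
ix=[('scene',S(175,183),(-35,None,22)),('scene',S(159,288),(35,None,22)),('side',D(278,494),(-35,None,22)),('side',D(367,467),(35,None,22))]
C={c:cam(c) for c in('scene','side')}
def res(p):
    o=[]
    for c,uv,P in obs: o.append(proj(C[c],lw(p[:3],P))[0]-uv)
    for c,uv,P in ix: o.append(proj(C[c],lw(p[:3],(P[0],p[3],P[2])))[0]-uv)
    return np.ravel(o)
q=least_squares(res,[515,98,0.05,-250],loss='soft_l1')
print(q.x.round(3)); print(res(q.x).reshape(-1,2).round(1).tolist())
p=q.x
# cover angles: edge pts
for n,h,L,y,uvs in [('long',40,110,50,[('scene',S(672,86))]),('short',-5,65,-50,[('scene',S(500,85))])]:
    for c,uv in uvs:
        for a in np.arange(.3,.95,.05):
            e=lw(p[:3],(h-L*np.cos(a),y,84+L*np.sin(a)))[0]
            print(n,round(a,2),(proj(C[c],e)[0]-uv).round(1),end=';')
    print()
print('grip',lw(p[:3],(0,-149,50)),'disc',lw(p[:3],(0,-168,50)),'idx',lw(p[:3],(0,p[3],22)))
E
python3 fit.py
```

```text
[ 5.26409e+02  9.63060e+01 -1.60000e-01 -2.54449e+02]
[[-1.1, -1.0], [0.4, -0.2], [-0.5, 1.0], [-0.4, 0.3], [0.7, 1.6], [-0.8, -2.2], [0.9, -1.3], [-1.3, -0.7], [0.0, -1.5], [-1.1, 0.4], [1.5, 1.0], [0.4, 0.9], [-0.2, -0.7], [-1.9, -3.5], [-1.1, -0.4], [0.6, -2.1]]
long 0.3 [0. 3.];long 0.35 [0.2 2.3];long 0.4 [0.4 1.7];long 0.45 [0.5 1.2];long 0.5 [0.7 0.7];long 0.55 [0.8 0.4];long 0.6 [1.  0.2];long 0.65 [1.1 0.1];long 0.7 [1.2 0.1];long 0.75 [1.3 0.3];long 0.8 [1.4 0.5];long 0.85 [1.5 0.8];long 0.9 [1.6 1.3];
short 0.3 [0.7 1.9];short 0.35 [0.7 1.5];short 0.4 [0.7 1.2];short 0.45 [0.7 0.9];short 0.5 [0.6 0.6];short 0.55 [0.6 0.4];short 0.6 [0.6 0.3];short 0.65 [0.5 0.3];short 0.7 [0.4 0.3];short 0.75 [0.4 0.4];short 0.8 [0.3 0.5];short 0.85 [0.2 0.7];short 0.9 [0.2 0.9];
grip [[502.61703586 -50.78241272  50.        ]] disc [[499.58313749 -69.53862397  50.        ]] idx [[ 485.7791251  -154.87799319   22.        ]]
```

```bash
cat > go.py <<'E'
from h import *
import sys
from scipy.spatial.transform import Rotation as Ro
POSE=(526.4,96.3,-0.16)
def row(T,yaw=-0.16):
    s=r.state(); R=s['ee_rot']
    d=R.T@(np.array(T)-s['ee_pos'])/200
    y=np.array([np.cos(yaw),np.sin(yaw),0]); z=np.array([0,0,-1.]); G=np.c_[np.cross(y,z),y,z]
    w=Ro.from_matrix(R.T@G).as_rotvec()/np.radians(60)
    print('t',round(s['time_s'],2),'pos',s['ee_pos'].round(1),'F',s['ft_force'].round(1),'w',round(s['gripper_width'],1)); print('d',d.round(3),'w',w.round(3))
if __name__=='__main__':
    L=[float(a) for a in sys.argv[1:4]]; T=lw(POSE,L)[0]; print('target',T.round(1)); row(T)
E
python3 go.py -20 50 190
```

```text
target [514.6 148.8 190. ]
t 1.35 pos [244.5 492.7 231.3] F [-0.3 -0.1  0.4] w 85.4
d [-1.974 -0.94   0.207] w [ 0.    -0.     1.213]
```

Call:
apply_moves(
  plan=[
    {"dx": -1, "dy": -0.47, "dz": 0.1, "wx": 0, "wy": 0, "wz": 0.6, "claw": 1},
    {"dx": -1, "dy": -0.47, "dz": 0.1, "wx": 0, "wy": 0, "wz": 0.6, "claw": 1},
    {"dx": -1, "dy": -0.47, "dz": 0.1, "wx": 0, "wy": 0, "wz": 0.6, "claw": 1},
    {"dx": -1, "dy": -0.47, "dz": 0.1, "wx": 0, "wy": 0, "wz": 0.6, "claw": 1},
    {"dx": -1, "dy": -0.47, "dz": 0.1, "wx": 0, "wy": 0, "wz": 0.6, "claw": 1},
  ],
)

```text
time_s: 1.77
ee_pos: [374.5, 328.5, 212.7]
ee_rot: [[-0.461, 0.887, 0.001], [0.887, 0.461, 0.001], [0.0, 0.001, -1.0]]
ft_force: [-0.3, -0.2, -0.1]
gripper_width: 25.6
```

```bash
python3 go.py -20 50 190
```

```text
target [514.6 148.8 190. ]
t 1.77 pos [374.5 328.5 212.7] F [-0.3 -0.2 -0.1] w 25.6
d [-1.12   0.207  0.113] w [ 0.001 -0.001  0.611]
```

Call:
apply_moves(
  plan=[
    {"dx": -1, "dy": 0.2, "dz": 0, "wx": 0, "wy": 0, "wz": 0.61, "claw": 1},
    {"dx": -1, "dy": 0.2, "dz": 0, "wx": 0, "wy": 0, "wz": 0.61, "claw": 1},
    {"dx": -1, "dy": 0.2, "dz": 0, "wx": 0, "wy": 0, "wz": 0.61, "claw": 1},
    {"dx": -1, "dy": 0.2, "dz": 0, "wx": 0, "wy": 0, "wz": 0.61, "claw": 1},
    {"dx": -1, "dy": 0.2, "dz": 0, "wx": 0, "wy": 0, "wz": 0.61, "claw": 1},
  ],
)

```text
time_s: 2.18
ee_pos: [503.4, 167.3, 213.0]
ee_rot: [[0.146, 0.989, 0.002], [0.989, -0.146, 0.001], [0.001, 0.001, -1.0]]
ft_force: [0.0, 0.4, 1.0]
gripper_width: -0.3
```

Run:
```python
from go import *
row(lw(POSE,(-20,50,190))[0])
im=snap('wrist','w1.png')
for n,P in [('lh',(40,50,84)),('sh',(-5,-50,84)),('c1',(65,100,84)),('c2',(65,-100,84)),('c3',(-65,-100,84)),('c4',(-65,100,84)),('disc',(0,-168,50)),('idx',(0,-254.4,22))]: print(n,proj('wrist',lw(POSE,P))[0].round(0))
```

```text
t 2.18 pos [503.4 167.3 213. ] F [0.  0.4 1. ] w -0.3
d [-0.083  0.069  0.115] w [ 0.001 -0.001  0.013]
lh [351. 205.]
sh [300. 299.]
c1 [384. 149.]
c2 [365. 338.]
c3 [243. 340.]
c4 [233. 150.]
disc [301. 364.]
idx [298. 397.]
```

View pics/w1.png

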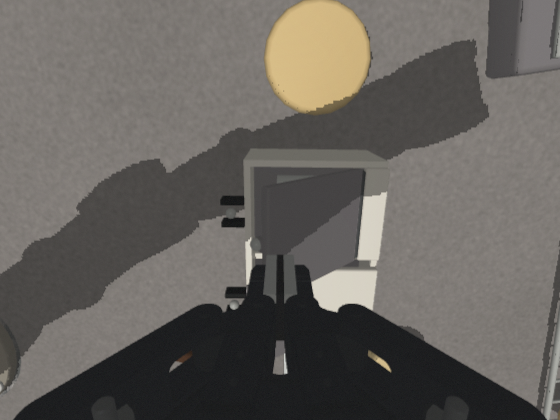

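Run:
```python
from go import *
row(lw(POSE,(-20,50,190))[0])
s=r.state(); print(s['qd'].round(3))
C=cam('wrist')
im=snap('wrist','w2.png')
cv2.imwrite('pics/w2c.png',cv2.resize(im[130:330,200:420,::-1],None,fx=3,fy=3,interpolation=cv2.INTER_CUBIC))
for n,P in [('c1',(65,100,84)),('c4',(-65,100,84)),('b1',(65,100,0)),('b4',(-65,100,0)),('c2',(65,-100,84))]: print(n,proj(C,lw(POSE,P))[0].round(0),((proj(C,lw(POSE,P))[0]-[200,130])*3).round(0))
```

```text
t 2.23 pos [509.1 157.  213.4] F [ 6.4 -5.8  0.9] w 0.1
d [-0.035  0.033  0.117] w [ 0.009  0.006 -0.004]
[-0.026 -0.039 -0.008  0.036  0.052  0.023  0.076]
c1 [384. 149.] [552.  58.]
c4 [233. 150.] [99. 61.]
b1 [360. 138.] [479.  25.]
b4 [243. 139.] [128.  27.]
c2 [365. 338.] [495. 625.]
```

View pics/w2c.png

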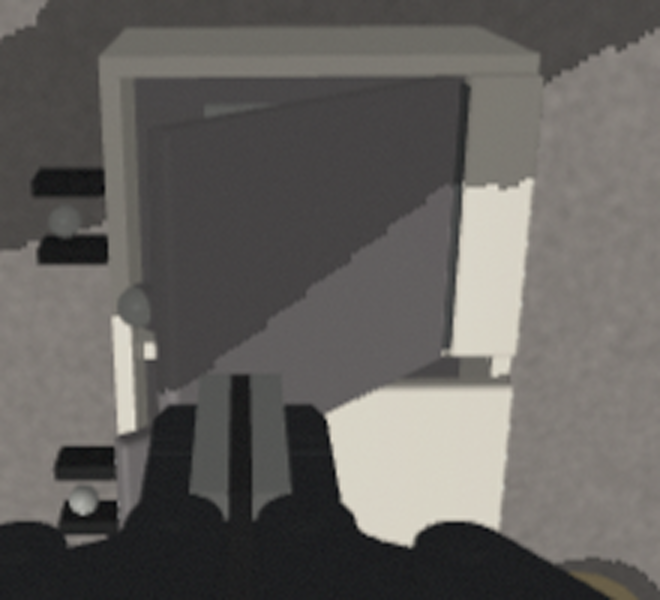

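```bash
python3 go.py -20 50 150
```

```text
target [514.6 148.8 150. ]
t 2.28 pos [506.8 160.3 213.2] F [-0.1 -0.5 -0.5] w 0.3
d [-0.049  0.046  0.317] w [0.006 0.004 0.004]
```

Call:
apply_moves(
  plan=[
    {"dx": -0.05, "dy": 0.046, "dz": 0.15, "wx": 0, "wy": 0, "wz": 0, "claw": 1},
    {"dx": -0.05, "dy": 0.046, "dz": 0.3, "wx": 0, "wy": 0, "wz": 0, "claw": 1},
    {"dx": -0.05, "dy": 0.046, "dz": 0.36, "wx": 0, "wy": 0, "wz": 0, "claw": 1},
    {"dx": -0.05, "dy": 0.046, "dz": 0.42, "wx": 0, "wy": 0, "wz": 0, "claw": 1},
    {"dx": -0.05, "dy": 0.046, "dz": 0.48, "wx": 0, "wy": 0, "wz": 0, "claw": 1},
  ],
)

```text
time_s: 2.7
ee_pos: [514.5, 149.0, 116.7]
ee_rot: [[0.154, 0.988, 0.005], [0.988, -0.154, -0.005], [-0.004, 0.006, -1.0]]
ft_force: [-0.2, 0.6, 3.0]
gripper_width: -0.1
```

```bash
python3 go.py -20 50 84
```

```text
target [514.6 148.8  84. ]
t 2.7 pos [514.5 149.  116.7] F [-0.2  0.6  3. ] w -0.1
d [ 0.    -0.     0.164] w [0.005 0.004 0.005]
```

Call:
apply_moves(
  plan=[
    {"dx": 0, "dy": 0, "dz": 0.05, "wx": 0, "wy": 0, "wz": 0, "claw": 1},
    {"dx": 0, "dy": 0, "dz": 0.09, "wx": 0, "wy": 0, "wz": 0, "claw": 1},
    {"dx": 0, "dy": 0, "dz": 0.12, "wx": 0, "wy": 0, "wz": 0, "claw": 1},
    {"dx": 0, "dy": 0, "dz": 0.15, "wx": 0, "wy": 0, "wz": 0, "claw": 1},
    {"dx": 0, "dy": 0, "dz": 0.165, "wx": 0, "wy": 0, "wz": 0, "claw": 1},
  ],
)

```text
time_s: 3.12
ee_pos: [514.0, 149.5, 83.7]
ee_rot: [[0.154, 0.988, 0.003], [0.988, -0.154, -0.004], [-0.004, 0.004, -1.0]]
ft_force: [-8.7, -1.2, 25.8]
gripper_width: -0.1
```

```bash
python3 go.py -20 50 84
```

```text
target [514.6 148.8  84. ]
t 3.12 pos [514.  149.5  83.7] F [-8.7 -1.2 25.8] w -0.1
d [-0.003  0.004 -0.001] w [0.004 0.003 0.006]
```

Call:
apply_moves(
  plan=[
    {"dx": 0, "dy": 0, "dz": -0.2, "wx": 0, "wy": 0, "wz": 0, "claw": 1},
    {"dx": 0, "dy": 0, "dz": -0.4, "wx": 0, "wy": 0, "wz": 0, "claw": 1},
    {"dx": 0, "dy": 0, "dz": -0.5, "wx": 0, "wy": 0, "wz": 0, "claw": 1},
    {"dx": -0.2, "dy": -0.05, "dz": -0.5, "wx": 0, "wy": 0, "wz": 0, "claw": 1},
    {"dx": -0.3, "dy": -0.1, "dz": -0.5, "wx": 0, "wy": 0, "wz": 0, "claw": 1},
  ],
)

```text
time_s: 3.53
ee_pos: [486.6, 90.8, 186.0]
ee_rot: [[0.154, 0.988, 0.009], [0.988, -0.154, -0.006], [-0.004, 0.01, -1.0]]
ft_force: [0.1, -1.4, 0.7]
gripper_width: 0.2
```

Run:
```python
from go import *
crop('side','s3.png',(200,140,340,300),3.6);snap('wrist','w3.png')
row(lw(POSE,(-40,-50,130))[0])
```

```text
t 3.63 pos [483.8  88.8 184.6] F [ 1.2 -0.7 -0.2] w -0.2
d [-0.178  0.003  0.274] w [ 0.004  0.005 -0.001]
```

View pics/w3.png

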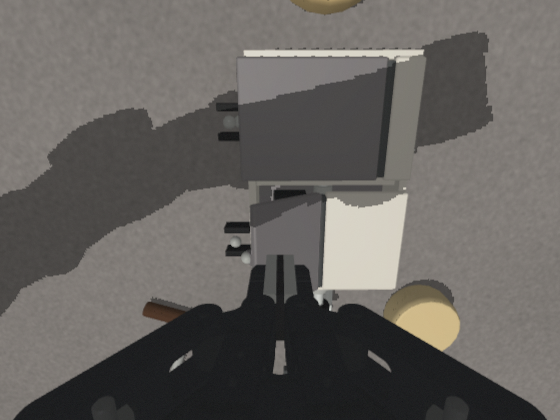

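The long cover lies flat with its edge over the rim at about (238,120). The short cover is still raised near (285,235). I'll press that one next.

Call:
apply_moves(
  plan=[
    {"dx": -0.178, "dy": 0.003, "dz": 0.1, "wx": 0, "wy": 0, "wz": 0, "claw": 1},
    {"dx": -0.178, "dy": 0.003, "dz": 0.2, "wx": 0, "wy": 0, "wz": 0, "claw": 1},
    {"dx": -0.178, "dy": 0.003, "dz": 0.27, "wx": 0, "wy": 0, "wz": 0, "claw": 1},
    {"dx": -0.178, "dy": 0.003, "dz": 0.32, "wx": 0, "wy": 0, "wz": 0, "claw": 1},
    {"dx": -0.178, "dy": 0.003, "dz": 0.36, "wx": 0, "wy": 0, "wz": 0, "claw": 1},
  ],
)

```text
time_s: 4.05
ee_pos: [478.9, 53.7, 111.7]
ee_rot: [[0.16, 0.987, 0.003], [0.987, -0.16, -0.005], [-0.005, 0.004, -1.0]]
ft_force: [0.4, 0.0, -0.5]
gripper_width: 0.2
```

```bash
python3 go.py -40 -50 84
```

```text
target [478.9  53.3  84. ]
t 4.05 pos [478.9  53.7 111.7] F [ 0.4  0.  -0.5] w 0.2
d [-0.001 -0.     0.139] w [ 0.004  0.005 -0.   ]
```

Call:
apply_moves(
  plan=[
    {"dx": 0, "dy": 0, "dz": 0.04, "wx": 0, "wy": 0, "wz": 0, "claw": 1},
    {"dx": 0, "dy": 0, "dz": 0.07, "wx": 0, "wy": 0, "wz": 0, "claw": 1},
    {"dx": 0, "dy": 0, "dz": 0.1, "wx": 0, "wy": 0, "wz": 0, "claw": 1},
    {"dx": 0, "dy": 0, "dz": 0.125, "wx": 0, "wy": 0, "wz": 0, "claw": 1},
    {"dx": 0, "dy": 0, "dz": 0.14, "wx": 0, "wy": 0, "wz": 0, "claw": 1},
  ],
)

```text
time_s: 4.47
ee_pos: [478.7, 54.4, 83.7]
ee_rot: [[0.159, 0.987, 0.002], [0.987, -0.159, -0.005], [-0.004, 0.003, -1.0]]
ft_force: [-8.2, 1.4, 27.7]
gripper_width: 0.4
```

Call:
apply_moves(
  plan=[
    {"dx": 0, "dy": 0, "dz": -0.2, "wx": 0, "wy": 0, "wz": 0, "claw": 1},
    {"dx": 0, "dy": 0, "dz": -0.4, "wx": 0, "wy": 0, "wz": 0, "claw": 0.5},
    {"dx": 0, "dy": 0, "dz": -0.6, "wx": 0, "wy": 0, "wz": 0, "claw": 0},
    {"dx": 0, "dy": 0, "dz": -0.6, "wx": 0, "wy": 0, "wz": 0, "claw": 0},
    {"dx": 0, "dy": 0, "dz": -0.6, "wx": 0, "wy": 0, "wz": 0, "claw": 0},
  ],
)

```text
time_s: 4.88
ee_pos: [481.1, 55.3, 206.5]
ee_rot: [[0.158, 0.987, 0.01], [0.987, -0.158, -0.003], [-0.001, 0.01, -1.0]]
ft_force: [-0.9, 0.2, -0.2]
gripper_width: 48.1
```

Run:
```python
from go import *
crop('side','s4.png',(200,140,340,300),3.6);snap('wrist','w4.png');crop('scene','c4.png',(180,150,360,250),4.4)
row(lw(POSE,(0,-149,130))[0])
```

```text
t 5.03 pos [477.5  55.  202.4] F [-0.4 -0.5  0.3] w 70.1
d [-0.501  0.208  0.365] w [0.001 0.005 0.001]
```

View pics/w4.png

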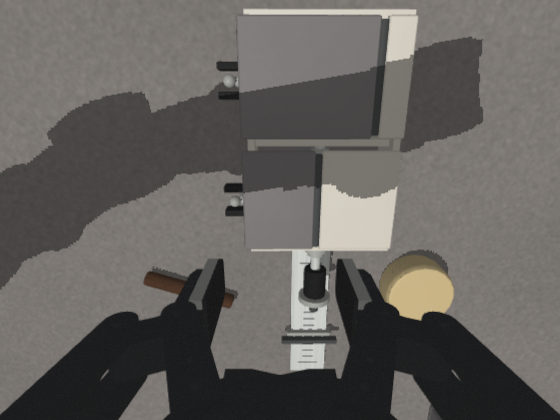

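View pics/s4.png

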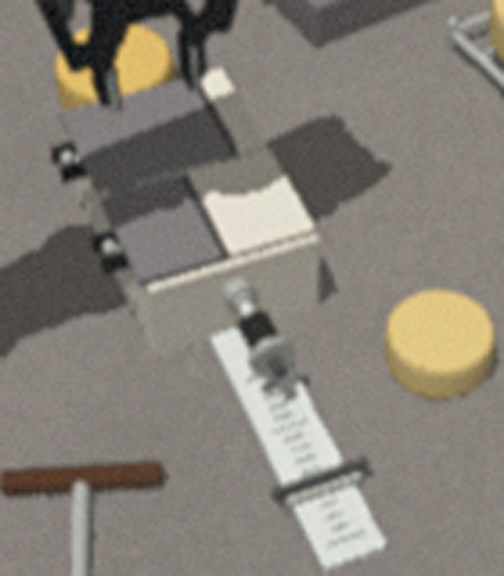

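View pics/c4.png

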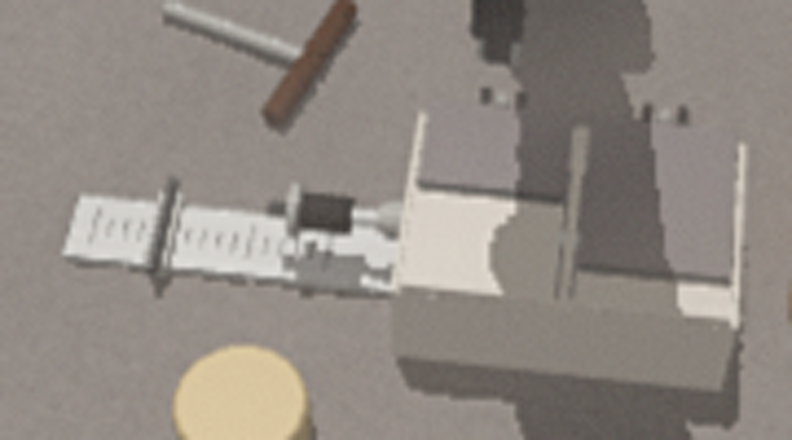

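Both covers are flat, and in the wrist view both balls sit in their catches. The wrist view also shows the knob at (315,278), the disc at (313,298) and the index bar at (308,340), so I'll measure from it.

Run:
```python
from go import *
C=cam('wrist'); im=snap('wrist','w5.png'); cv2.imwrite('pics/w5c.png',cv2.resize(im[230:370,240:400,::-1],None,fx=4,fy=4,interpolation=cv2.INTER_CUBIC))
for n,P in [('disc',(0,-168,50)),('disctop',(0,-168,67)),('knob',(0,-149,50)),('iL',(-35,-254.4,22)),('iR',(35,-254.4,22)),('c2',(65,-100,84)),('c3',(-65,-100,84))]:
    u=proj(C,lw(POSE,P))[0]; print(n,u.round(1),((u-[240,230]+.5)*4-.5).round(0))
for q in ['probe_disc','probe_grip','index_top']: print(q,[(np.round(d['position'],1).tolist(),round(d['conf'],2)) for d in r.spot_point('wrist',q)[:2]])
```

```text
disc [317.2 296.3] [310. 267.]
disctop [319.  305.9] [318. 305.]
knob [317.9 281.2] [313. 206.]
iL [284.4 342. ] [179. 449.]
iR [339.7 341.9] [400. 449.]
c2 [394.7 254.6] [620. 100.]
c3 [253.7 254.7] [ 56. 100.]
probe_disc [([315.9, 297.9], 0.88)]
probe_grip [([316.3, 282.8], 0.6)]
index_top [([311.8, 342.3], 0.92)]
```

View pics/w5c.png

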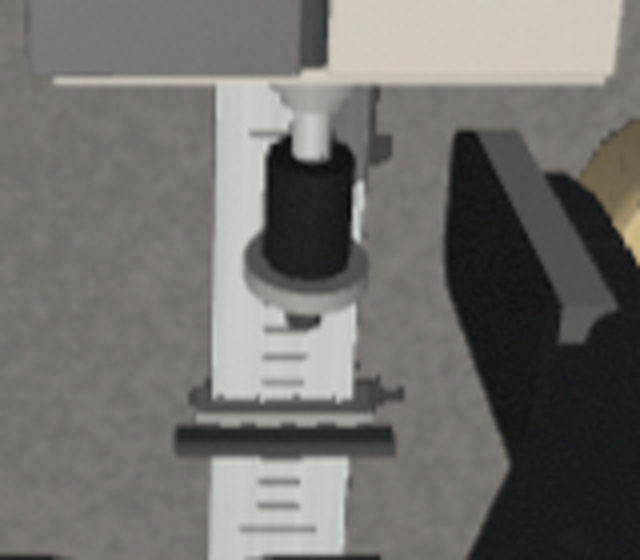

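```bash
python3 go.py -1 -148.5 31
```

```text
target [501.8 -50.1  31. ]
t 5.23 pos [477.6  54.9 202.4] F [-0.2 -0.4  1.2] w 85.2
d [-0.495  0.202  0.86 ] w [0.001 0.005 0.001]
```

Call:
apply_moves(
  plan=[
    {"dx": -0.2, "dy": 0.1, "dz": 0, "wx": 0, "wy": 0, "wz": 0, "claw": 0.4},
    {"dx": -0.4, "dy": 0.2, "dz": 0.1, "wx": 0, "wy": 0, "wz": 0, "claw": 0.4},
    {"dx": -0.495, "dy": 0.202, "dz": 0.25, "wx": 0, "wy": 0, "wz": 0, "claw": 0.4},
    {"dx": -0.495, "dy": 0.202, "dz": 0.35, "wx": 0, "wy": 0, "wz": 0, "claw": 0.4},
    {"dx": -0.495, "dy": 0.202, "dz": 0.35, "wx": 0, "wy": 0, "wz": 0, "claw": 0.4},
  ],
)

```text
time_s: 5.65
ee_pos: [497.2, -52.0, 128.2]
ee_rot: [[0.164, 0.986, -0.011], [0.986, -0.164, -0.006], [-0.008, -0.01, -1.0]]
ft_force: [-0.6, 1.3, -1.4]
gripper_width: 51.0
```

Run:
```python
from go import *
snap('wrist','w6.png')
row(lw(POSE,(-1,-148.5,31))[0])
```

```text
t 5.7 pos [499.1 -50.  130.4] F [-0.3  0.2  0.6] w 50.9
d [0.005 0.016 0.497] w [-0.006  0.006 -0.002]
```

View pics/w6.png

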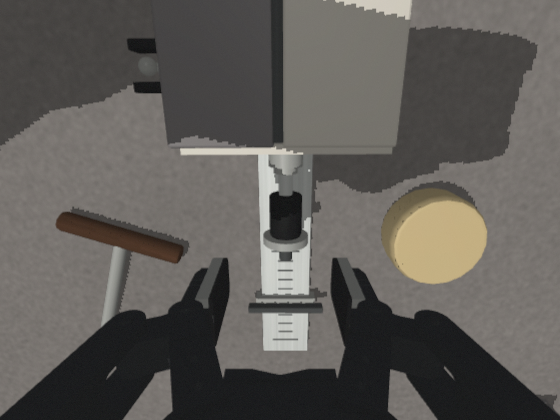

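Call:
apply_moves(
  plan=[
    {"dx": 0.005, "dy": 0.018, "dz": 0.12, "wx": 0, "wy": 0, "wz": 0, "claw": 0.4},
    {"dx": 0.005, "dy": 0.018, "dz": 0.25, "wx": 0, "wy": 0, "wz": 0, "claw": 0.4},
    {"dx": 0.005, "dy": 0.018, "dz": 0.37, "wx": 0, "wy": 0, "wz": 0, "claw": 0.4},
    {"dx": 0.005, "dy": 0.018, "dz": 0.45, "wx": 0, "wy": 0, "wz": 0, "claw": 0.4},
    {"dx": 0.005, "dy": 0.018, "dz": 0.497, "wx": 0, "wy": 0, "wz": 0, "claw": 0.4},
  ],
)

```text
time_s: 6.12
ee_pos: [502.1, -47.7, 30.2]
ee_rot: [[0.158, 0.987, -0.008], [0.988, -0.158, -0.004], [-0.005, -0.008, -1.0]]
ft_force: [0.1, 0.4, -0.7]
gripper_width: 51.1
```

Run:
```python
from go import *
snap('wrist','w7.png')
row(lw(POSE,(-1,-148.5,31))[0])
```

```text
t 6.17 pos [501.3 -48.   29.3] F [-0.6  0.5  0.7] w 51.2
d [-0.01   0.004 -0.009] w [-0.009  0.006  0.001]
```

View pics/w7.png

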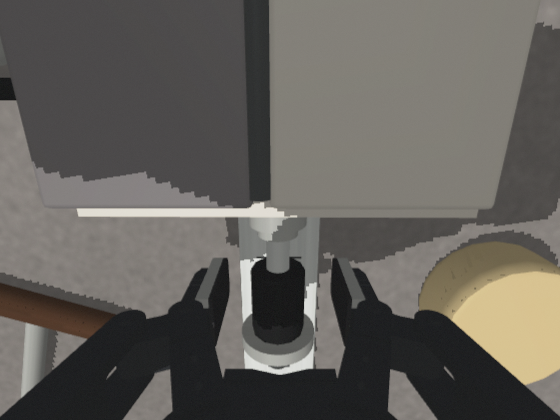

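Call:
apply_moves(
  plan=[
    {"dx": -0.01, "dy": 0, "dz": 0, "wx": 0, "wy": 0, "wz": 0, "claw": 0.4},
    {"dx": -0.01, "dy": 0, "dz": 0, "wx": 0, "wy": 0, "wz": 0, "claw": 1},
    {"dx": -0.01, "dy": 0, "dz": 0, "wx": 0, "wy": 0, "wz": 0, "claw": 1},
    {"dx": -0.01, "dy": 0, "dz": 0, "wx": 0, "wy": 0, "wz": 0, "claw": 1},
    {"dx": -0.01, "dy": 0, "dz": 0, "wx": 0, "wy": 0, "wz": 0, "claw": 1},
  ],
)

```text
time_s: 6.58
ee_pos: [500.9, -49.5, 30.9]
ee_rot: [[0.158, 0.987, -0.01], [0.987, -0.158, -0.003], [-0.004, -0.01, -1.0]]
ft_force: [-2.2, 1.2, 5.9]
gripper_width: 22.1
```

Run:
```python
from go import *
C=cam('wrist');im=snap('wrist','w8.png')
row(lw(POSE,(-1,-148.5-86.4,31))[0])
for n,P in [('disc',(0,-168,50)),('disctop',(0,-168,67))]: print(n,proj(C,lw(POSE,P))[0])
```

```text
t 6.63 pos [501.  -49.5  30.9] F [-2.8  1.5  6.1] w 22.3
d [-0.435  0.004  0.001] w [-0.009  0.004  0.002]
disc [282.23626885 328.05598371]
disctop [282.1705901  355.31347192]
```

View pics/w8.png

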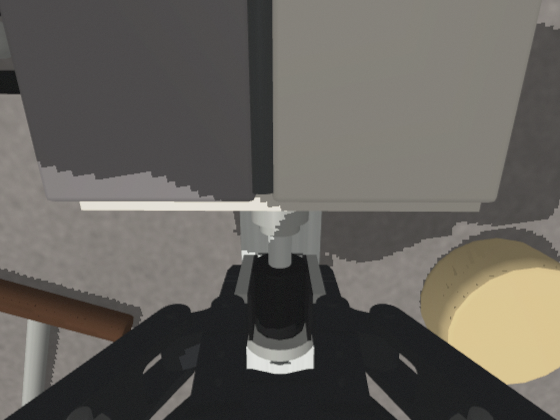

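Call:
apply_moves(
  plan=[
    {"dx": -0.05, "dy": 0, "dz": 0, "wx": 0, "wy": 0, "wz": 0, "claw": 1},
    {"dx": -0.12, "dy": 0, "dz": 0, "wx": 0, "wy": 0, "wz": 0, "claw": 1},
    {"dx": -0.18, "dy": 0, "dz": 0, "wx": 0, "wy": 0, "wz": 0, "claw": 1},
    {"dx": -0.24, "dy": 0.002, "dz": 0, "wx": 0, "wy": 0, "wz": 0, "claw": 1},
    {"dx": -0.3, "dy": 0.002, "dz": 0, "wx": 0, "wy": 0, "wz": 0, "claw": 1},
  ],
)

```text
time_s: 7.05
ee_pos: [491.6, -107.5, 31.0]
ee_rot: [[0.157, 0.988, -0.011], [0.988, -0.157, 0.0], [-0.001, -0.011, -1.0]]
ft_force: [0.6, 6.4, -4.1]
gripper_width: 22.5
```

Run:
```python
from go import *
im=snap('wrist','w9.png')
row(lw(POSE,(-1,-148.5-86.4,31))[0])
```

```text
t 7.1 pos [ 491.  -111.2   31.1] F [ 1.8  4.3 -6.8] w 22.1
d [-0.122  0.005  0.001] w [-0.01   0.004 -0.001]
```

View pics/w9.png

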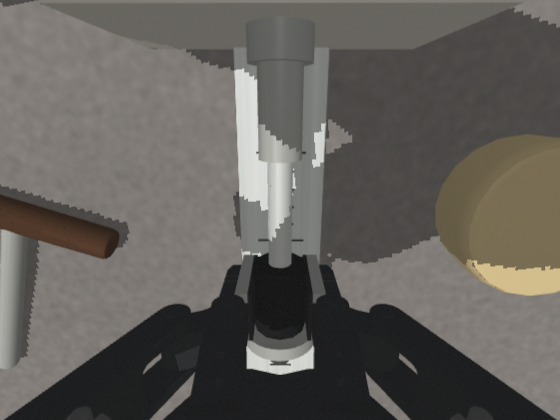

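The probe is following: the knob sits in the pads at (280,300) and the disc rim at (280,348), both unchanged from before the draw. About 24 mm remains.

Call:
apply_moves(
  plan=[
    {"dx": -0.03, "dy": 0.002, "dz": 0, "wx": 0, "wy": 0, "wz": 0, "claw": 1},
    {"dx": -0.07, "dy": 0.004, "dz": 0, "wx": 0, "wy": 0, "wz": 0, "claw": 1},
    {"dx": -0.1, "dy": 0.004, "dz": 0, "wx": 0, "wy": 0, "wz": 0, "claw": 1},
    {"dx": -0.12, "dy": 0.004, "dz": 0, "wx": 0, "wy": 0, "wz": 0, "claw": 1},
    {"dx": -0.12, "dy": 0.004, "dz": 0, "wx": 0, "wy": 0, "wz": 0, "claw": 1},
  ],
)

```text
time_s: 7.52
ee_pos: [487.4, -133.7, 31.0]
ee_rot: [[0.16, 0.987, -0.012], [0.987, -0.16, 0.0], [-0.002, -0.012, -1.0]]
ft_force: [0.2, 6.4, -3.0]
gripper_width: 22.3
```

Run:
```python
from go import *
snap('wrist','w10.png'); crop('side','s10.png',(240,210,320,310),7); crop('scene','c10.png',(180,150,290,240),7)
row(lw(POSE,(-1,-148.5-86.4,31))[0])
for c in ['side','scene']:
  for q in ['probe_disc','index_top']: print(c,q,[(np.round(d['position'],1).tolist(),round(d['conf'],2)) for d in r.spot_point(c,q)[:2]])
  for n,P in [('disc',(0,-254.4,50)),('idx',(0,-254.4,22))]: print(n,proj(c,lw(POSE,P))[0].round(1))
```

```text
t 7.67 pos [ 487.5 -132.8   31. ] F [ 0.2  6.8 -2.7] w 22.1
d [-0.013  0.005 -0.   ] w [-0.011  0.001  0.   ]
side probe_disc [([288.9, 262.6], 0.51), ([288.0, 255.4], 0.51)]
side index_top [([285.7, 271.4], 0.52), ([220.8, 181.4], 0.37)]
disc [289.3 265. ]
idx [289.1 271.8]
scene probe_disc [([216.3, 192.6], 0.56), ([127.2, 275.4], 0.29)]
scene index_top [([290.3, 192.6], 0.55), ([216.2, 196.4], 0.46)]
disc [215.2 195.1]
idx [216.6 200.9]
```

View pics/w10.png

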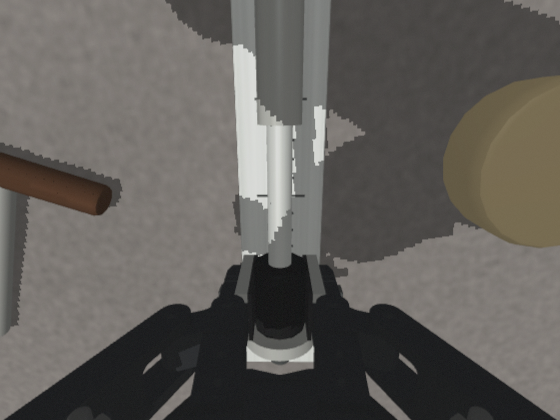

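View pics/s10.png

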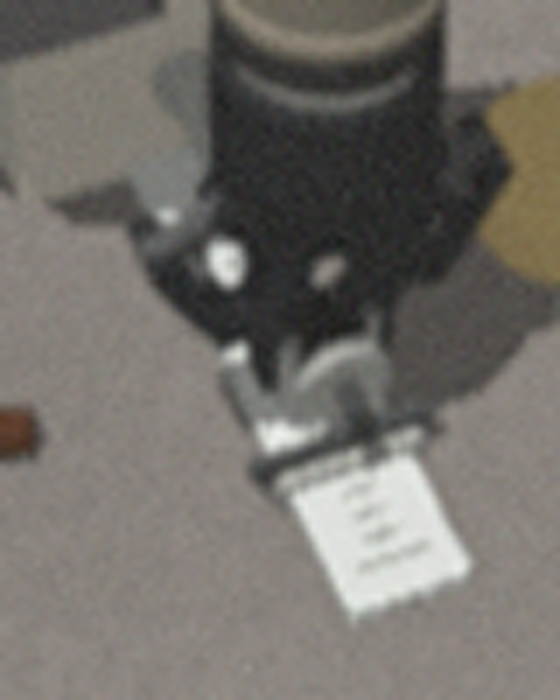

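View pics/c10.png

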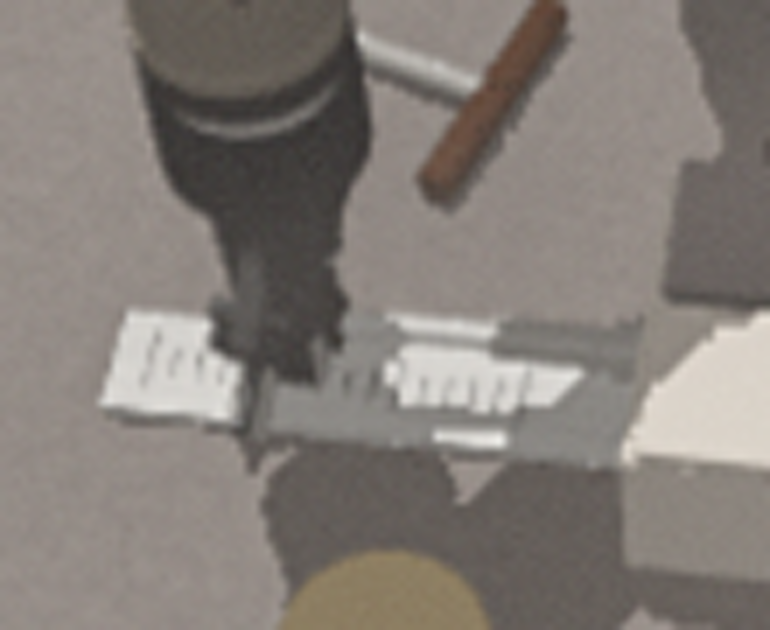

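Run:
```python
from go import *
im=cv2.imread('pics/w6.png'); cv2.imwrite('pics/w6c.png',cv2.resize(im[180:330,220:350],None,fx=4,fy=4,interpolation=cv2.INTER_CUBIC))
k=r.calibration('wrist');T=np.array(k['tool_from_camera']);f=210/np.tan(np.radians(k['fov_y']/2))
def C(pos,rot):
    Rw=rot@T[:3,:3]; tw=rot@T[:3,3]+pos; return f,k['cx'],k['cy'],Rw.T,-Rw.T@tw
a=-.158;G=np.array([[-np.sin(a),np.cos(a),0],[np.cos(a),np.sin(a),0],[0,0,-1.]])
def inv(p): 
    d=p[:2]-np.array(POSE[:2]);c,s=np.cos(POSE[2]),np.sin(POSE[2]);return np.round([c*d[0]+s*d[1],-s*d[0]+c*d[1]],1)
c5=C(np.array([477.6,54.9,202.4]),G)
print('net w5 disc',inv(onz(c5,(315.9,297.9),50)),'idx',inv(onz(c5,(311.8,342.3),22)))
for pos,rot in [((497.2,-52,128.2),np.array([[0.164, 0.986, -0.011], [0.986, -0.164, -0.006], [-0.008, -0.01, -1.0]])),((499.1,-50,130.4),np.array([[0.158, 0.987, -0.008], [0.988, -0.158, -0.004], [-0.005, -0.008, -1.0]]))]:
    c=C(np.array(pos),rot)
    for n,P in [('disc',(0,-168,50)),('disctopout',(0,-171,67)),('disctopin',(0,-165,67)),('iL',(-35,-254.4,22)),('iR',(35,-254.4,22)),('i-',(0,-257.4,22)),('i+',(0,-251.4,22))]:
        u=proj(c,lw(POSE,P))[0]; print(n,u.round(1),((u-[220,180]+.5)*4-.5).round(0),end=' ')
    print()
print(r.state()['ee_pos'])
```

```text
net w5 disc [  -1.3 -168.8] idx [-2.000e-01 -2.531e+02]
disc [287.  237.8] [269. 233.] disctopout [287.2 251.3] [270. 287.] disctopin [287.3 243.7] [271. 256.] iL [249.2 309.8] [118. 521.] iR [323.8 309.9] [417. 521.] i- [286.4 312.5] [267. 532.] i+ [286.4 307.1] [267. 510.] 
disc [284.7 239.9] [260. 241.] disctopout [284.8 253.4] [261. 295.] disctopin [284.9 245.9] [261. 265.] iL [247. 311.] [110. 525.] iR [320.9 311.4] [405. 527.] i- [283.9 313.8] [257. 537.] i+ [284.  308.5] [257. 515.] 
[ 487.51995681 -132.63097483   30.9984932 ]
```

View pics/w6c.png

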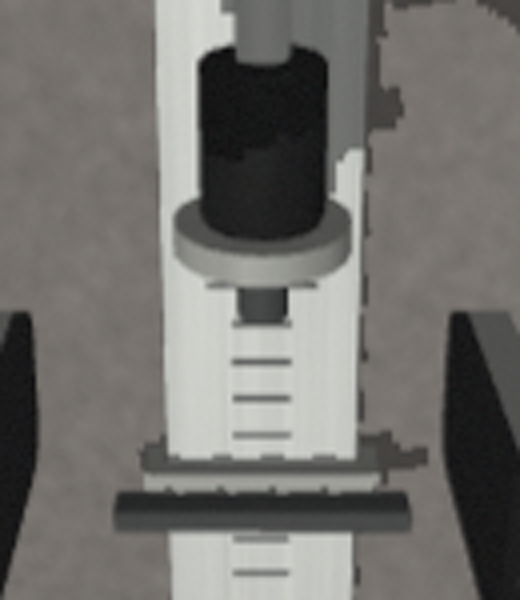

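Call:
apply_moves(
  plan=[
    {"dx": -0.015, "dy": 0, "dz": 0, "wx": 0, "wy": 0, "wz": 0, "claw": 1},
    {"dx": -0.021, "dy": 0, "dz": 0, "wx": 0, "wy": 0, "wz": 0, "claw": 1},
    {"dx": -0.021, "dy": 0, "dz": 0, "wx": 0, "wy": 0, "wz": 0, "claw": 1},
    {"dx": -0.021, "dy": 0, "dz": 0, "wx": 0, "wy": 0, "wz": 0, "claw": 1},
    {"dx": -0.021, "dy": 0, "dz": 0, "wx": 0, "wy": 0, "wz": 0, "claw": 1},
  ],
)

```text
time_s: 8.28
ee_pos: [487.2, -134.5, 31.0]
ee_rot: [[0.157, 0.987, -0.012], [0.988, -0.157, 0.004], [0.002, -0.012, -1.0]]
ft_force: [0.8, 5.6, -2.8]
gripper_width: 22.1
```

Run:
```python
from go import *
C=cam('wrist');im=snap('wrist','w11.png'); cv2.imwrite('pics/w11c.png',cv2.resize(im[240:380,200:360,::-1],None,fx=4,fy=4,interpolation=cv2.INTER_CUBIC))
a=cv2.imread('pics/w8.png'); cv2.imwrite('pics/w8c.png',cv2.resize(a[240:380,200:360],None,fx=4,fy=4,interpolation=cv2.INTER_CUBIC))
crop('side','s11.png',(240,210,320,310),7)
row(lw(POSE,(-1,-148.5-86.4,31))[0])
s=r.state();print(np.linalg.norm(s['ee_pos'][:2]-np.array([501,-49.5])),abs(s['qd']).max())
for n,P in [('disctopout@idx',(0,-257.4,67)),('i-',(-35,-257.4,22)),('i+',(35,-251.4,22))]:
    u=proj(C,lw(POSE,P))[0]; print(n,u,((u-[200,240]+.5)*4-.5).round(0))
```

```text
t 8.38 pos [ 487.2 -134.5   31. ] F [ 2.   6.2 -4.1] w 22.3
d [-0.004  0.005 -0.   ] w [-0.012 -0.002  0.002]
86.11650790357345 0.0018640219960689283
disctopout@idx [281.95632906 361.14642014] [329. 486.]
i- [220.37761869 298.72492443] [ 83. 236.]
i+ [345.36801783 290.48816789] [583. 203.]
```

View pics/w11c.png

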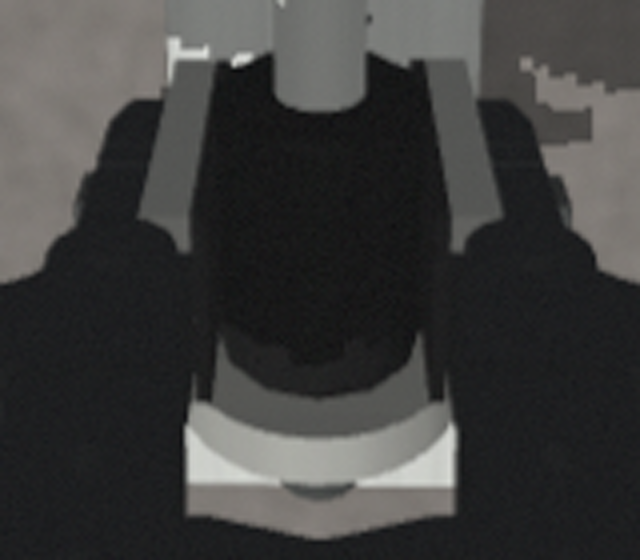

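View pics/w8c.png

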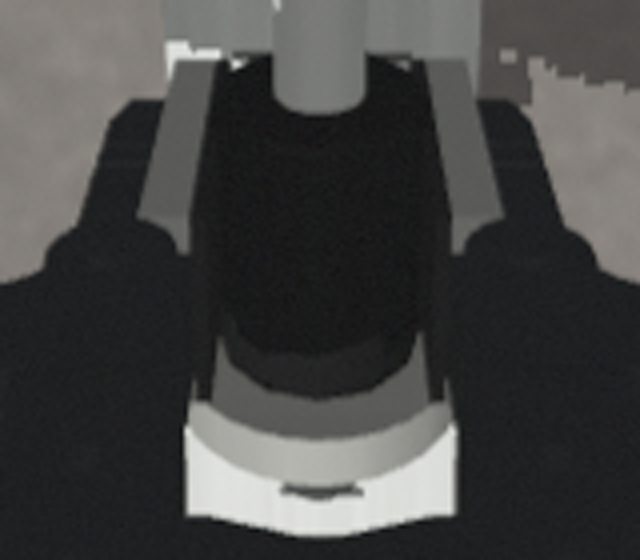

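View pics/s11.png

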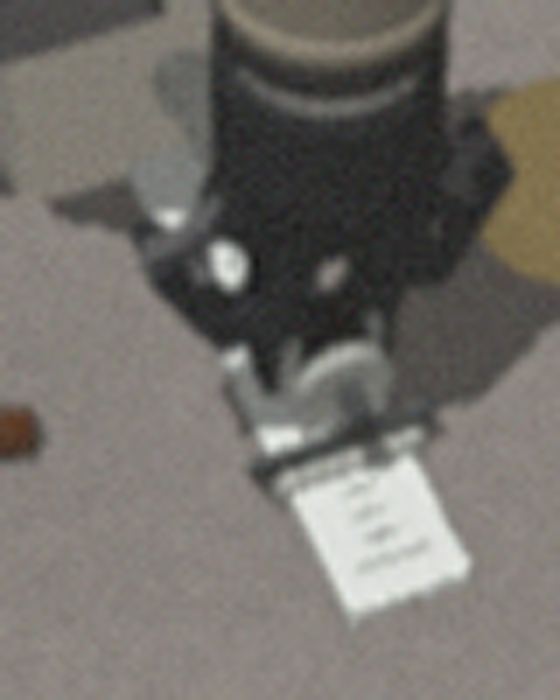

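Run:
```python
from go import *
crop('scene','c12.png',(180,150,360,250),4.4)
row(lw(POSE,(-1,-148.5-86.4,31))[0])
```

```text
t 8.43 pos [ 487.2 -134.5   31. ] F [ 1.2  5.6 -3.3] w 21.9
d [-0.004  0.005  0.   ] w [-0.012 -0.002  0.002]
```

View pics/c12.png

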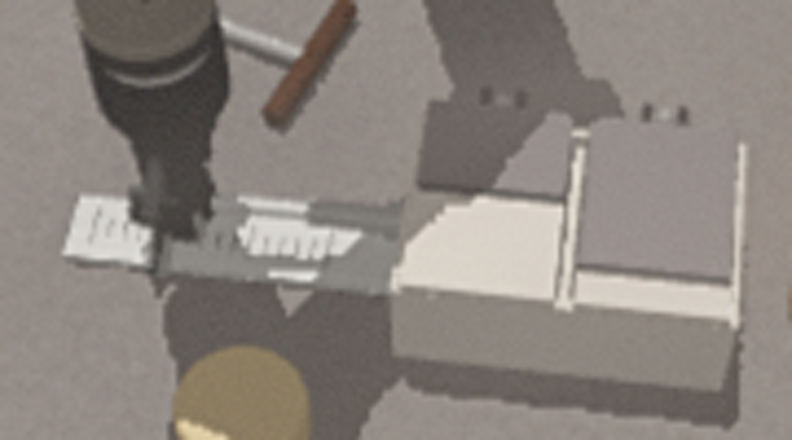

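Run:
```python
from go import *
a=np.asarray(r.get_image('scene'))[160:225,262:355,::-1]
b=cv2.imread('pics/c4.png'); b=b[44:330,361:770]
A=cv2.resize(a,None,fx=8,fy=8,interpolation=cv2.INTER_CUBIC)
cv2.imwrite('pics/z.png',np.clip(A.astype(float)*1.5,0,255).astype('uint8')); cv2.imwrite('pics/z4.png',np.clip(cv2.resize(b,(744,520)).astype(float)*1.5,0,255).astype('uint8'))
snap('side','s13.png'); 
im=cv2.imread('pics/s13.png');cv2.imwrite('pics/s13c.png',cv2.resize(im[140:240,200:310],None,fx=6,fy=6,interpolation=cv2.INTER_CUBIC))
for a in (0,.05,.1,.2,.3):print(a,(proj('scene',lw(POSE,[(-5-65*np.cos(a),-95,84+65*np.sin(a)),(-5-65*np.cos(a),-5,84+65*np.sin(a))]))-[262,160])*8)
```

```text
0 [[121.84806727 102.18210554]
 [388.70195358 128.94489742]]
0.05 [[121.75029718  96.42918474]
 [389.29198429 123.23250129]]
0.1 [[121.58972594  91.04323317]
 [389.84247249 117.89110991]]
0.2 [[121.07978948  81.43281786]
 [390.81856467 108.3816701 ]]
0.3 [[120.31884307  73.46600185]
 [391.6183725  100.53113872]]
```

View pics/z.png

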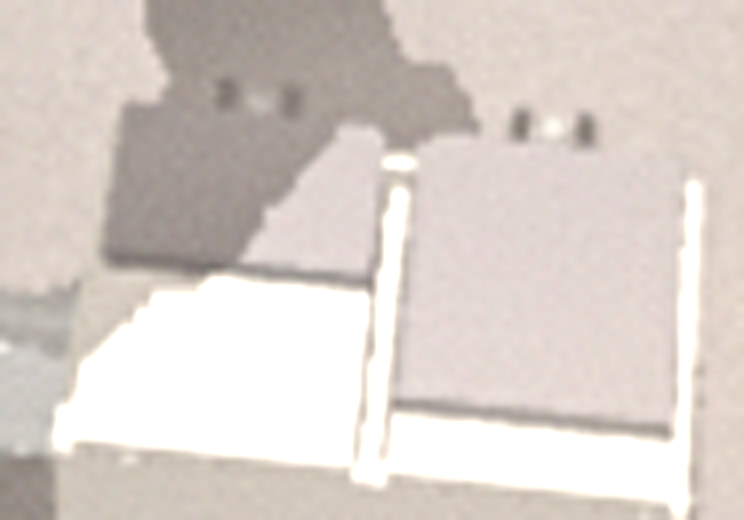

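View pics/z4.png

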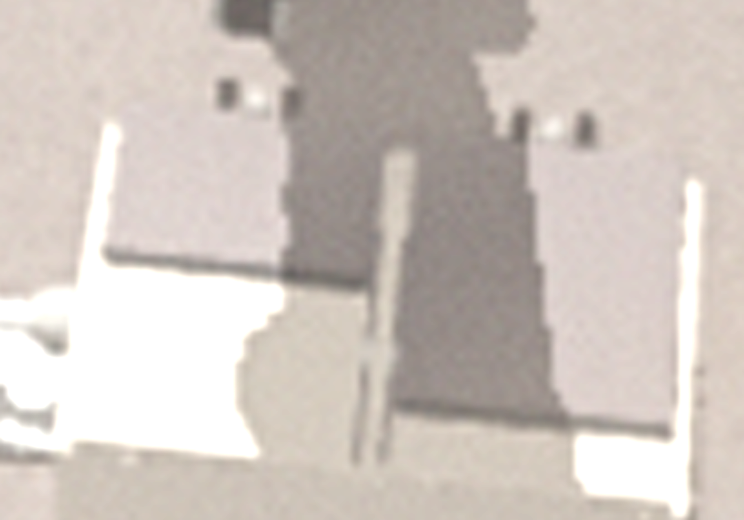

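View pics/s13c.png

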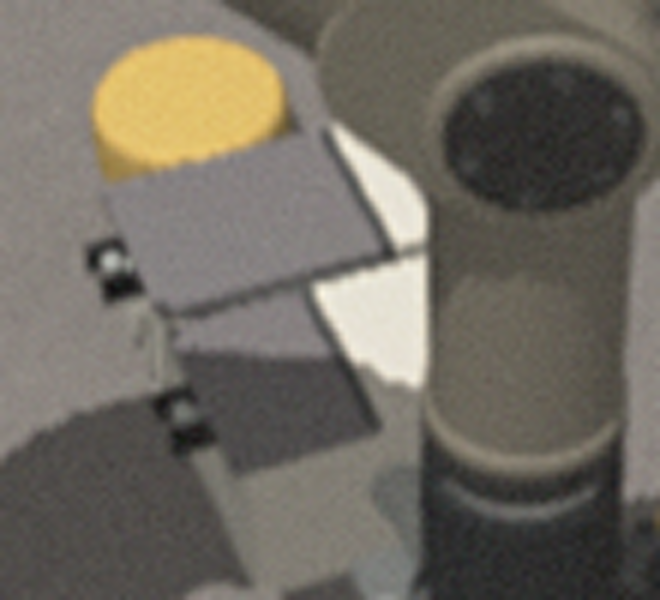

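Both covers match the shut position: the short cover's corner is at (122,102) in the enlarged picture, exactly where it should be at angle 0. It also hasn't moved since I pressed it. I'll hand in now.

```bash
python3 -c "
from plant import r
print(r.sign_off())"
```

```text
the job is handed in; nothing more can be done
None
```

I pressed both covers shut, then drew the probe out to the index bar and handed in at about 8.5 s, still gripping the knob. The sign-off gives no verdict.

- **Covers:** each was pressed down to the hard stop at about 26–28 N, more than the 4–10 N stated, so that the catch would snap. They stayed flat once the fingers were off. The last scene picture showed both shut, with the short cover's corner where it should be at angle 0.
- **Draw:** the probe came out 86.1 mm. My pictures put the disc-to-index distance at about 86 mm, with individual estimates from 84.3 to 87.5 mm. That is within the 6 mm tolerance.
- **Grip:** there was no slip, since the disc sat in the same place in the wrist picture before and after the draw. The spring pull read about 6 N and the arm was at rest. The fingers read 22 mm on the 24 mm knob, a small mismatch I did not explain.
- **Index bar and bystanders:** the bar did not move in any picture I compared. The cheese iron and the two cheeses by the logger looked unmoved, and the arm stayed clear of the rest; I did not measure any of them at the end.
- **Networks:** several point reports in the wide camera pictures were wrong or low in confidence. I used box, strip and bar corners I picked out by hand and confirmed them against the wrist camera.

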